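Close the reagent containers in clean order

ROBOT

A 6-joint arm with a two-finger parallel gripper is mounted at the origin on the work surface. World frame = base frame: x ahead of the robot, y to its left, z up, the work surface at z = 0. Lengths are in m, angles in rad, forces in N, time in s.
With the tool pointing down it reaches from about 0.35 to 0.775 m from the base axis. Payload 5.5 kg.
Tool frame: the origin (TCP) lies between the finger pads; the fingertips stand 8 mm ahead of it and the grasp point (between the pads) lies 11 mm behind it; z points along the fingers, y is the line along which they close (so a half turn about z gives the same grasp; the last joint's range is limited). The gripper opens to 85 mm and grips with 20 to 120 N. Pads are 22 mm wide; open, the fingers measure 114 mm over their backs; the gripper's body (76 mm by 85 mm) begins 54 mm behind the grasp point. The pads swing forward as they close: fully open they stand 13 mm farther back than shut.
Start: joints at [1.054, 0.313, 0.046, 1.304, 0, 1.431], TCP at [0.212, 0.535, 0.239] pointing down, gripper open.
Joint ranges: [-2.76, 2.76], [-0.86, 1.69], [-1.03, 1.26], [-2.2, 2.34], [-1.47, 1.5], [-3.14, 3.14]. Speed limits (rad/s): [2.57, 2.57, 3.14, 3.14, 3.14, 3.14].

INTERFACE

Orientations are given as a unit quaternion [w, x, y, z].
In Python, from workcell import status, vision, job gives the robot as it stands. The module is installed in compiled form; this text tells all that it offers.
- The arm moves only by the tool apply_moves, never from a script. Its argument "moves" is one flat list of numbers, 6 for each row, row after row: the shift along the world's x, y, z in units of 25 mm (1.0 is 25 mm), then the turn, a rotation vector about the world's x, y, z in rad. In form: [x, y, z, rx, ry, rz, x, y, z, rx, ry, rz, ...]. A call has 1 to 20 rows; each row is the pose to reach, as a shift and turn from the pose commanded when the call began; what a row does not reach only later rows make up. A row lasts 1/12 s, in which the tool goes at most 41.7 mm and 7.16 degrees, less where a joint would pass 70% of its speed; a pose out of reach is approached as far as the arm can. A call with a gripper value outside its range is refused whole. "claw" is the opening in per cent of the stroke, from 0 (shut) to 100 (fully open), set as the call begins (left out, the last holds). The fingers move at their own pace and stop on an object; "newtons" is the grip in N (left out, the last holds). Time passes only in rows, so rows that repeat a pose let the fingers close. It gives the time, the measured TCP pose, the force, the opening and the grip force at its end, in the units of the state.
- status.get_state(): the state, without advancing time (a new reading comes with each control period).
- vision.read_camera(name): name is "scene" or "top" or "wrist"; returns a dict with "image" (384x512x3 uint8, blue, green, red), "camera_matrix" (3x3 intrinsics, pixels), "camera_from_world" (4x4, takes a point from world to camera coordinates). Camera axes: x right, y down, z forward; pixel columns grow to the right and rows downward; lengths in m; the calibration is good to about 2 mm. A picture is of the moment at which its call begins. There is no depth.
- job.hand_in(): hands the job in; it is judged then, once.
The state is a dict: "clock": time; "joint_pos": joint angles; "qvel": joint speeds; "tau": joint torques, N m; "tcp_pos": TCP position; "orientation": TCP orientation; "wrist_force": force on the tool from outside, world axes, zero at the start; "ft_torque": the same for the moment, N m; "finger_gap": finger opening in m; "grip_force": force on a finger pad.
Only numpy, scipy, OpenCV 4.12 (cv2) and the standard library are available. Lean on these libraries where they do the work, as an engineer would, in place of code of your own. Each camera call takes 0.05 s, during which the arm holds its last target. There are 200 camera calls.

TASK

Three amber glass containers on the steel plate were left with their black push-in stoppers standing proud of the rim. To avoid carrying anything over, close them in this order with light presses of the fingertips from above: first the tall round vial, then the square bottle, last the low wide jar, each stopper pressed until it is fully home on its rim before the next is pressed. Do not lift, tip or shove the containers, do not press hard, and leave the other things on the plate where they stand.

Things in the scene. Friction and masses are not known exactly. Their poses are not given: they have to be found in the camera images.
- vial: Tall round reagent vial of amber glass, 48 mm across, rim 100 mm above its underside, about 0.2 kg. The tallest and slimmest of the three stoppered containers. It stands loose on the steel plate. Origin: centre of its underside; z up along its axis. A black push-in stopper stands proud of its rim.
- vial_top (a point): Centre of the flat top face of the tall round vial's black stopper. The stopper is a round flange, 34 mm across and 6 mm thick, with a soft rubber crown on it, 26 mm across and 8 mm high, whose top face is this point. The crown gives under the finger, 2 N per mm up to 6 mm, and springs back. With the stopper fully home and untouched this point lies 114 mm above the container's underside; at the start it stands 7 to 10 mm higher.
- vial_stopper (a joint): How far the tall round vial's stopper has been pushed in (m), the crown's give not counted: 0 = fully out (flange 10 mm above the rim), 0.010 = fully home, flange on the rim, where it stops hard. Starts between 0 and 0.003. It slides straight down with a friction of about 3 N (a little more when pushed fast), has no spring and stays where it is left, so the crown is squeezed about 1.5 mm while it slides and a press of about 6 N brings it home.
- square: Square-bodied amber glass bottle, 52 x 52 mm, with a short round neck; rim 75 mm above its underside, about 0.22 kg. It stands loose on the steel plate. Origin: centre of its underside; z up along its axis. A black push-in stopper stands proud of its rim.
- square_top (a point): Centre of the flat top face of the square bottle's black stopper. The stopper is a round flange, 34 mm across and 6 mm thick, with a soft rubber crown on it, 26 mm across and 8 mm high, whose top face is this point. The crown gives under the finger, 2 N per mm up to 6 mm, and springs back. With the stopper fully home and untouched this point lies 89 mm above the container's underside; at the start it stands 7 to 10 mm higher.
- square_stopper (a joint): How far the square bottle's stopper has been pushed in (m), the crown's give not counted: 0 = fully out (flange 10 mm above the rim), 0.010 = fully home, flange on the rim, where it stops hard. Starts between 0 and 0.003. It slides straight down with a friction of about 3 N (a little more when pushed fast), has no spring and stays where it is left, so the crown is squeezed about 1.5 mm while it slides and a press of about 6 N brings it home.
- jar: Low wide round amber glass jar, 62 mm across, rim 50 mm above its underside, about 0.2 kg. It stands loose on the steel plate. Origin: centre of its underside; z up along its axis. A black push-in stopper stands proud of its rim.
- jar_top (a point): Centre of the flat top face of the low wide jar's black stopper. The stopper is a round flange, 48 mm across and 6 mm thick, with a soft rubber crown on it, 40 mm across and 8 mm high, whose top face is this point. The crown gives under the finger, 2 N per mm up to 6 mm, and springs back. With the stopper fully home and untouched this point lies 64 mm above the container's underside; at the start it stands 7 to 10 mm higher.
- jar_stopper (a joint): How far the low wide jar's stopper has been pushed in (m), the crown's give not counted: 0 = fully out (flange 10 mm above the rim), 0.010 = fully home, flange on the rim, where it stops hard. Starts between 0 and 0.003. It slides straight down with a friction of about 3 N (a little more when pushed fast), has no spring and stays where it is left, so the crown is squeezed about 1.5 mm while it slides and a press of about 6 N brings it home.
- plate: Fixed flat stainless-steel plate on the bench, 230 x 440 x 10 mm (x, y, z); origin at the centre of its underside, its top 10 mm above the bench. The three stoppered containers and three other things stand on it, 2 x 3, about 120 mm apart in the plate's x and 150 mm in its y, any of them in any place.
- tube_rack: Bystander: loose white tube rack with an orange top, 60 x 90 x 44 mm high, on the plate. Origin: centre of its underside.
- screw_bottle: Bystander: loose round amber bottle with paper label and white screw cap, 48 mm across, about 85 mm high, already closed, on the plate. Origin: centre of its underside.
- beaker: Bystander: loose open clear plastic beaker, 56 mm across, 60 mm high, on the plate. Origin: centre of its underside.

How it is judged:
On the way, in this order (a step that is already met when the one before it is completed fails the run):
1. the tall round vial's stopper is home (within 2 mm) (value of joint vial_stopper above 0.008 m), for 0.1 s.
2. the square bottle's stopper is home (within 2 mm) (value of joint square_stopper above 0.008 m), for 0.1 s.
3. the low wide jar's stopper is home (within 2 mm) (value of joint jar_stopper above 0.008 m), for 0.1 s.
At the end, for the whole second after the job is handed in: All three stoppers are within 2 mm of fully home; the three containers stand upright (within 0.05 rad) and at rest, within 20 mm of where they were; the tube rack, screw-capped bottle and beaker are within 15 mm of where they were (value of joint each of vial_stopper, square_stopper, jar_stopper above 0.008 m and angle between each of vial, square, jar's own z axis and vertical below 0.05 rad and distance of each of vial, square, jar from where it was at the start of the episode below 0.02 m and linear speed of each of vial, square, jar below 0.02 m/s and distance of each of tube_rack, screw_bottle, beaker from where it was at the start of the episode below 0.015 m); the robot touches nothing.
It fails at once if out of order: a stopper is pressed in past half way before the one that comes earlier is home ((value of joint square_stopper above 0.005 m and value of joint vial_stopper below 0.008 m) or (value of joint jar_stopper above 0.005 m and value of joint square_stopper below 0.008 m)).
It fails at once if a stoppered container is lifted more than 10 mm, tipped more than 0.3 rad, or shifted more than 20 mm (height (world z) of any of vial, square, jar above 0.02 m or angle between any of vial, square, jar's own z axis and vertical above 0.3 rad or distance of any of vial, square, jar from where it was at the start of the episode above 0.02 m).
It fails at once if a stoppered container or its stopper is pressed with more than 25 N (contact force between any of the fingers, the arm and vial above 25 N or contact force between any of the fingers, the arm and square above 25 N or contact force between any of the fingers, the arm and jar above 25 N).
It fails at once if the tube rack, the screw-capped bottle or the beaker is shifted more than 15 mm or tipped more than 0.3 rad (distance of any of tube_rack, screw_bottle, beaker from where it was at the start of the episode above 0.015 m or angle between any of tube_rack, screw_bottle, beaker's own z axis and vertical above 0.3 rad).
It also fails if it takes over 45 s, if anything falls off the work surface, if the arm or the gripper's body presses on something with over 40 N, if the wrist force passes 120 N, or if a joint passes its speed limit or range.

## Working session

There is one attempt and no reset: what is moved stays moved. The work goes in short steps, Python scripts to look and compute and a tool call to move; the robot and the scene stay as the last step left them, time stands still between calls to the robot, and variables do not carry over. Pictures are saved under pics/ and viewed, at most 10 in all, crops included, and the job is handed in when it is done.

Besides the shell and the picture viewer there is one more tool, called after "Emit:" as name(argument=value, ...) on one line, values as JSON. apply_moves: Moves the arm, as the interface text tells. Its arguments: {"type":"object","properties":{"moves":{"type":"array","items":{"type":"number"}},"claw":{"type":"number"},"newtons":{"type":"number"}},"required":["moves"]}

```bash
mkdir -p pics
python3 - <<'E'
from workcell import status, vision
import cv2,numpy as np
s=status.get_state(); print(s)
for n in("top","scene"):
    r=vision.read_camera(n); cv2.imwrite(f"pics/{n}0.png",r["image"]); np.savez(f"{n}0.npz",**r)
    print(n,r["camera_matrix"],r["camera_from_world"])
E
```

```text
{'clock': 0.0, 'joint_pos': array([ 1.05441950e+00,  3.14001152e-01,  4.49735429e-02,  1.30361142e+00,
       -4.07474590e-05,  1.43124758e+00]), 'qvel': array([ 0.00025499,  0.00014738, -0.00077806,  0.00072984,  0.00123844,
        0.00247061]), 'tau': array([ 3.51908666e-04, -4.80624175e+01,  2.98533511e+01,  1.93372200e-02,
        7.86685609e-05, -2.10818030e-08]), 'tcp_pos': array([0.21132503, 0.53421474, 0.23840622]), 'orientation': array([-2.77493184e-04,  1.87301144e-01,  9.82302108e-01, -8.78806031e-04]), 'wrist_force': array([-0.65669796,  0.26673721,  0.24092583]), 'ft_torque': array([ 0.04284929, -0.00766731, -0.0335871 ]), 'grip_force': 0.0, 'finger_gap': 0.0855098407189018}
top [[418.36680995   0.         262.67816955]
 [  0.         418.36680995 191.13398787]
 [  0.           0.           1.        ]] [[-0.00489324 -0.99992029  0.01163886  0.03101477]
 [-0.99204937  0.00339039 -0.12580361  0.58080028]
 [ 0.12575412 -0.01216191 -0.99198689  0.80200981]
 [ 0.          0.          0.          1.        ]]
scene [[493.95792329   0.         256.79822782]
 [  0.         493.95792329 193.39233831]
 [  0.           0.           1.        ]] [[ 0.6697596   0.7423979  -0.01635327 -0.38444506]
 [ 0.48402833 -0.45315896 -0.74857433 -0.18589518]
 [-0.56315065  0.4934494  -0.66284919  1.22177279]
 [ 0.          0.          0.          1.        ]]
```

View pics/top0.png

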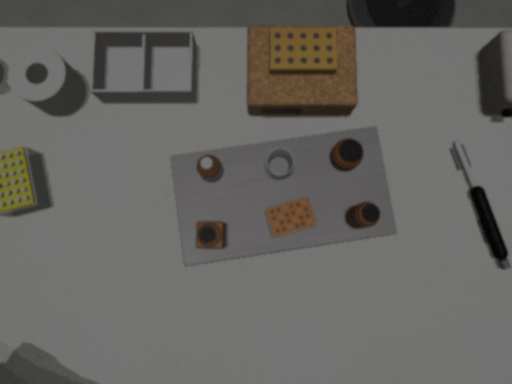

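View pics/scene0.png

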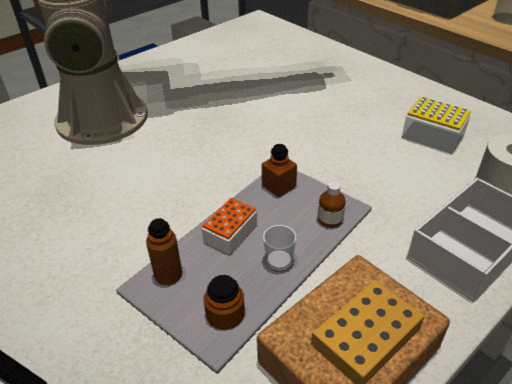

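Top view: the vial stopper is at about (369,214), the square bottle's at (209,234) and the jar's at (348,150). The screw bottle is at (208,165), the beaker at (280,163) and the rack at (290,217). In the scene view the stoppers are at about (158,230), (279,154) and (223,290).

```bash
cat > h.py <<'E'
import numpy as np,cv2
def ray(r,uv):
    K=r["camera_matrix"];T=r["camera_from_world"];R=T[:3,:3]
    return -R.T@T[:3,3], R.T@np.linalg.solve(K,[uv[0],uv[1],1.])
def plane(r,uv,z):
    o,d=ray(r,uv); return o+d*(z-o[2])/d[2]
def proj(r,p):
    c=r["camera_from_world"]@np.append(p,1); q=r["camera_matrix"]@c[:3]; return q[:2]/q[2]
def blobs(r,th,roi):
    x0,y0,x1,y1=roi; m=(r["image"].max(2)<th).astype(np.uint8)[y0:y1,x0:x1]
    n,l,s,c=cv2.connectedComponentsWithStats(m); k=1+np.argmax(s[1:,4])
    return s[k]+[x0,y0,0,0,0],c[k]+[x0,y0]
E
python3 - <<'E'
from h import *
t=dict(np.load("top0.npz"));s=dict(np.load("scene0.npz"))
for n,z,rt,rs in(("vial",.1325,(345,195,390,235),(140,215,180,250)),("square",.1075,(190,215,230,255),(262,142,298,172)),("jar",.0825,(325,132,370,172),(200,270,250,310))):
    b,c=blobs(t,45,rt); bs,cs=blobs(s,45,rs)
    o1,d1=ray(t,c);o2,d2=ray(s,cs)
    k=np.linalg.lstsq(np.c_[d1,-d2],o2-o1,rcond=None)[0]; p,q=o1+k[0]*d1,o2+k[1]*d2
    P=plane(t,c,z-.007)
    print(n,b,c.round(1),bs,cs.round(1),"tri",((p+q)/2).round(4),"gap",np.linalg.norm(p-q).round(4),"plane",P.round(4), "scene reproj",proj(s,P).round(1))
a=cv2.resize(t["image"][130:255,185:395],None,fx=3.5,fy=3.5,interpolation=2)
cv2.imwrite("pics/c1.png",cv2.convertScaleAbs(a,alpha=1.8))
E
```

```text
vial [362 204  17  18 241] [370.3 212.8] [149 219  20  20 310] [158.4 228.4] tri [ 0.5306 -0.163   0.1212] gap 0.0005 plane [ 0.5301 -0.162   0.1255] scene reproj [158.2 226. ]
square [199 226  17  16 204] [207.1 234. ] [272 144  16  17 195] [279.1 152.1] tri [0.4944 0.1314 0.0972] gap 0.0002 plane [0.4944 0.1311 0.1005] scene reproj [279.  150.8]
jar [339 139  23  23 418] [350.  150.5] [207 275  32  28 674] [222.5 288.9] tri [ 0.6558 -0.1414  0.0714] gap 0.0005 plane [ 0.6548 -0.1407  0.0755] scene reproj [222.  286.5]
```

View pics/c1.png

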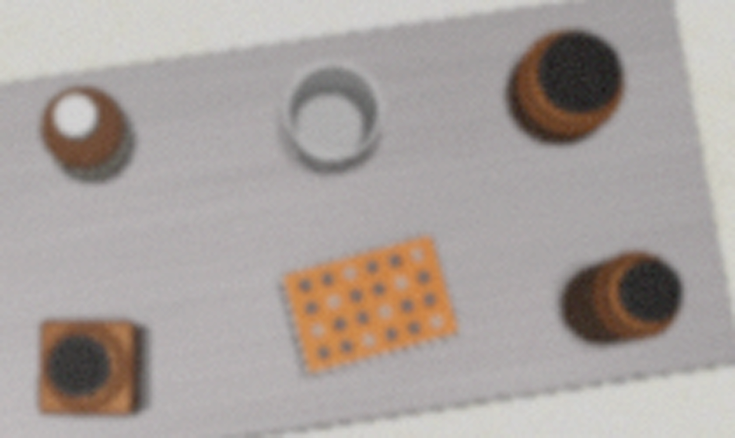

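Both views agree to within 0.5 mm: vial (0.530,-0.163), square (0.494,0.131), jar (0.655,-0.141). Next I go above the vial with the gripper shut.

Emit:
apply_moves(claw=0, moves=[0.13,-0.28,0,0,0,0,0.5,-1.1,0,0,0,0,1.1,-2.5,0,0,0,0,1.8,-3.9,0,0,0,0,2.4,-5.3,0,0,0,0,3.0,-6.7,0,0,0,0,3.7,-8.1,0,0,0,0,4.3,-9.5,0,0,0,0,5.0,-10.9,0,0,0,0,5.6,-12.3,0,0,0,0,6.2,-13.7,0,0,0,0,6.9,-15.1,0,0,0,0,7.5,-16.5,0,0,0,0,8.1,-17.9,0,0,0,0,8.8,-19.3,0,0,0,0,9.4,-20.7,0,0,0,0,10.0,-22.1,0,0,0,0,10.7,-23.5,0,0,0,0,11.3,-24.7,0,0,0,0,11.7,-25.7,0,0,0,0])

```text
clock: 1.77
tcp_pos: [0.5046, -0.1107, 0.239]
orientation: [0.0, 0.188, 0.982, -0.0]
wrist_force: [0.3, 0.1, 0.9]
finger_gap: 0.0002
grip_force: 0.0
```

Emit:
apply_moves(moves=[0.5,-1.1,-0.3,0,0,0,0.9,-1.9,-0.8,0,0,0,1.02,-2.2,-1.5,0,0,0,1.02,-2.2,-2.2,0,0,0,1.02,-2.2,-2.6,0,0,0,1.02,-2.2,-2.6,0,0,0,1.02,-2.2,-2.6,0,0,0,1.02,-2.2,-2.6,0,0,0])

```text
clock: 2.43
tcp_pos: [0.5298, -0.1626, 0.1754]
orientation: [0.001, 0.187, 0.982, -0.0]
wrist_force: [-0.3, -0.6, -0.0]
finger_gap: -0.0
grip_force: 0.0
```

Run:
```python
from h import *
from workcell import status, vision
s=status.get_state(); print(s["tcp_pos"],s["wrist_force"])
r=vision.read_camera("wrist");np.savez("w1.npz",**r)
print(proj(r,np.array([.530,-.163,.1325])),proj(r,s["tcp_pos"]+[0,0,-.008]))
t=vision.read_camera("scene")
cv2.imwrite("pics/w1.png",np.hstack([cv2.resize(r["image"],(400,300)),cv2.resize(t["image"][130:330,80:347],(400,300))]))
```

```text
[ 0.52980662 -0.16264144  0.17535899] [-0.34057375 -0.59285049 -0.01764542]
[255.5924928  223.16410733] [256.08582369 251.72609813]
```

View pics/w1.png

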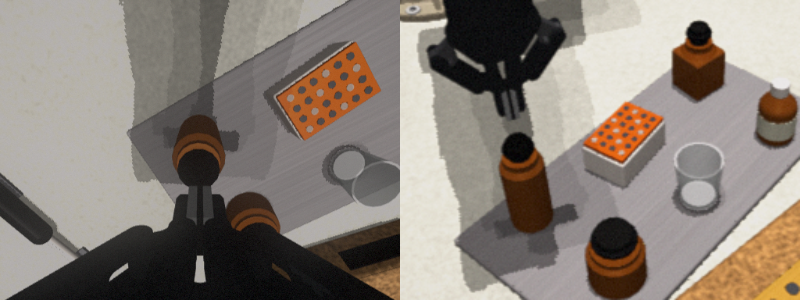

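The wrist view has the vial crown at about (256,215) full scale, right under the shut fingertips, so alignment is good. I descend in small steps.

Emit:
apply_moves(moves=[0,0,-0.4,0,0,0,0,0,-0.8,0,0,0,0,0,-1.1,0,0,0,0,0,-1.3,0,0,0,0,0,-1.36,0,0,0,0,0,-1.4,0,0,0,0,0,-1.44,0,0,0,0,0,-1.48,0,0,0,0,0,-1.52,0,0,0,0,0,-1.56,0,0,0,0,0,-1.6,0,0,0,0,0,-1.64,0,0,0,0,0,-1.64,0,0,0,0,0,-1.64,0,0,0])

```text
clock: 3.7
tcp_pos: [0.5295, -0.1628, 0.1333]
orientation: [-0.0, 0.187, 0.982, 0.0]
wrist_force: [-1.2, 0.7, 2.7]
finger_gap: 0.0002
grip_force: 1.3
```

Emit:
apply_moves(moves=[0,0,-0.04,0,0,0,0,0,-0.08,0,0,0,0,0,-0.12,0,0,0,0,0,-0.16,0,0,0,0,0,-0.19,0,0,0,0,0,-0.19,0,0,0,0,0,-0.19,0,0,0])

```text
clock: 4.28
tcp_pos: [0.5298, -0.1629, 0.129]
orientation: [0.0, 0.187, 0.982, -0.0]
wrist_force: [-1.2, -0.0, 6.1]
finger_gap: -0.0001
grip_force: 3.2
```

Emit:
apply_moves(moves=[0,0,-0.03,0,0,0,0,0,-0.05,0,0,0,0,0,-0.05,0,0,0,0,0,-0.05,0,0,0])

```text
clock: 4.62
tcp_pos: [0.5299, -0.1629, 0.1281]
orientation: [0.001, 0.187, 0.982, -0.0]
wrist_force: [-1.3, 1.1, 7.6]
finger_gap: 0.0001
grip_force: 4.1
```

The force now rises at the crown's 2 N/mm, so the vial stopper is home. I lift and go to the square bottle.

Emit:
apply_moves(moves=[0,0,0.3,0,0,0,0,0,1.0,0,0,0,0,0,1.8,0,0,0,-0.05,0.4,2.0,0,0,0,-0.14,1.2,2.0,0,0,0,-0.3,2.4,2.0,0,0,0,-0.46,3.8,2.0,0,0,0,-0.63,5.2,2.0,0,0,0,-0.8,6.6,2.0,0,0,0,-0.97,8.0,2.0,0,0,0,-1.14,9.4,2.0,0,0,0,-1.28,10.6,2.0,0,0,0,-1.38,11.4,2.0,0,0,0,-1.42,11.76,2.0,0,0,0,-1.42,11.76,1.7,0,0,0,-1.42,11.76,1.2,0,0,0,-1.42,11.76,0.8,0,0,0,-1.42,11.76,0.7,0,0,0,-1.42,11.76,0.7,0,0,0,-1.42,11.76,0.7,0,0,0])

```text
clock: 6.28
tcp_pos: [0.4941, 0.1304, 0.1445]
orientation: [-0.0, 0.188, 0.982, -0.0]
wrist_force: [-0.0, -0.5, -0.2]
finger_gap: 0.0002
grip_force: 0.0
```

Run:
```python
from h import *
from workcell import status, vision
s=status.get_state(); print(s["tcp_pos"],s["wrist_force"])
r=vision.read_camera("wrist");t=vision.read_camera("scene")
cv2.imwrite("pics/w2.png",np.hstack([cv2.resize(r["image"],(400,300)),cv2.resize(t["image"][110:310,120:387],(400,300))]))
```

```text
[0.49409084 0.1304029  0.14451567] [-0.01225092 -0.4719988  -0.19584252]
```

View pics/w2.png

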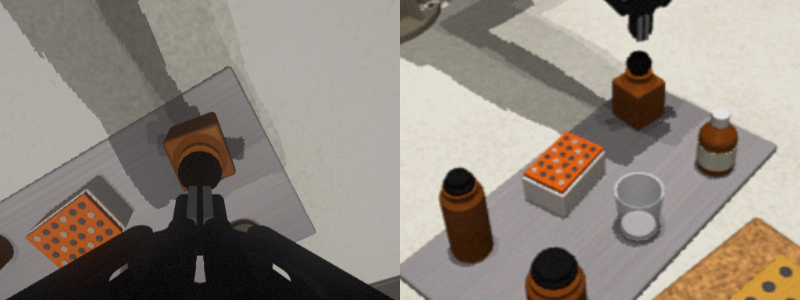

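The square bottle's crown at about (256,215) is centred under the fingertips. In the scene view the vial stands upright with its stopper down. I press the square.

Emit:
apply_moves(moves=[0,0,-0.4,0,0,0,0,0,-0.8,0,0,0,0,0,-1.0,0,0,0,0,0,-1.05,0,0,0,0,0,-1.1,0,0,0,0,0,-1.15,0,0,0,0,0,-1.2,0,0,0,0,0,-1.24,0,0,0,0,0,-1.28,0,0,0,0,0,-1.32,0,0,0,0,0,-1.36,0,0,0,0,0,-1.4,0,0,0,0,0,-1.44,0,0,0,0,0,-1.48,0,0,0,0,0,-1.52,0,0,0,0,0,-1.56,0,0,0,0,0,-1.6,0,0,0,0,0,-1.6,0,0,0])

```text
clock: 7.88
tcp_pos: [0.494, 0.1312, 0.1047]
orientation: [-0.0, 0.187, 0.982, 0.0]
wrist_force: [-1.7, 0.7, 4.9]
finger_gap: 0.0
grip_force: 2.3
```

Emit:
apply_moves(moves=[0,0,-0.02,0,0,0,0,0,-0.04,0,0,0,0,0,-0.04,0,0,0,0,0,-0.04,0,0,0])

```text
clock: 8.22
tcp_pos: [0.4942, 0.1312, 0.1041]
orientation: [0.0, 0.187, 0.982, 0.0]
wrist_force: [-2.7, -0.5, 6.2]
finger_gap: 0.0001
grip_force: 3.0
```

Emit:
apply_moves(moves=[0,0,-0.02,0,0,0,0,0,-0.04,0,0,0,0,0,-0.04,0,0,0,0,0,-0.04,0,0,0])

```text
clock: 8.55
tcp_pos: [0.4942, 0.1312, 0.1034]
orientation: [0.0, 0.187, 0.982, 0.0]
wrist_force: [-2.6, -0.8, 7.5]
finger_gap: -0.0004
grip_force: 3.7
```

The square stopper is home. On to the jar.

Emit:
apply_moves(moves=[0,0,0.3,0,0,0,0,0,1.0,0,0,0,0,0,2.0,0,0,0,0.2,-0.4,2.4,0,0,0,0.7,-1.2,2.4,0,0,0,1.4,-2.4,2.4,0,0,0,2.2,-3.7,2.4,0,0,0,2.95,-5.0,2.4,0,0,0,3.7,-6.3,2.4,0,0,0,4.5,-7.6,2.4,0,0,0,5.25,-8.9,2.4,0,0,0,5.9,-10.0,2.4,0,0,0,6.3,-10.7,2.4,0,0,0,6.43,-10.89,2.4,0,0,0,6.43,-10.89,2.0,0,0,0,6.43,-10.89,1.4,0,0,0,6.43,-10.89,0.9,0,0,0,6.43,-10.89,0.7,0,0,0,6.43,-10.89,0.7,0,0,0,6.43,-10.89,0.7,0,0,0])

```text
clock: 10.22
tcp_pos: [0.6543, -0.1398, 0.1202]
orientation: [-0.0, 0.187, 0.982, 0.0]
wrist_force: [0.5, 0.2, 0.5]
finger_gap: 0.0002
grip_force: 0.0
```

Run:
```python
from h import *
from workcell import status, vision
s=status.get_state(); print(s["tcp_pos"],s["wrist_force"])
r=vision.read_camera("wrist");t=vision.read_camera("scene")
cv2.imwrite("pics/w3.png",np.hstack([cv2.resize(r["image"],(400,300)),cv2.resize(t["image"][130:330,120:387],(400,300))]))
```

```text
[ 0.65430288 -0.13983232  0.1201616 ] [0.46674133 0.18995615 0.49766982]
```

View pics/w3.png

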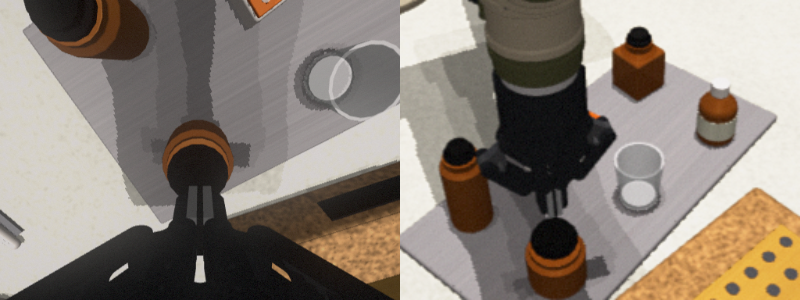

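The jar's crown at about (256,222) is centred under the fingertips, and neighbours are clear. I press the jar.

Emit:
apply_moves(moves=[0,0,-0.4,0,0,0,0,0,-0.8,0,0,0,0,0,-1.0,0,0,0,0,0,-1.05,0,0,0,0,0,-1.1,0,0,0,0,0,-1.15,0,0,0,0,0,-1.2,0,0,0,0,0,-1.24,0,0,0,0,0,-1.28,0,0,0,0,0,-1.32,0,0,0,0,0,-1.36,0,0,0,0,0,-1.4,0,0,0,0,0,-1.44,0,0,0,0,0,-1.48,0,0,0,0,0,-1.52,0,0,0,0,0,-1.56,0,0,0,0,0,-1.6,0,0,0,0,0,-1.63,0,0,0,0,0,-1.63,0,0,0])

```text
clock: 11.9
tcp_pos: [0.6551, -0.1411, 0.0797]
orientation: [0.0, 0.187, 0.982, -0.0]
wrist_force: [-0.0, 0.5, 4.9]
finger_gap: -0.0002
grip_force: 2.3
```

Emit:
apply_moves(moves=[0,0,-0.02,0,0,0,0,0,-0.04,0,0,0,0,0,-0.04,0,0,0,0,0,-0.04,0,0,0])

```text
clock: 12.23
tcp_pos: [0.6551, -0.1412, 0.0791]
orientation: [0.0, 0.187, 0.982, -0.0]
wrist_force: [-0.1, -0.8, 5.7]
finger_gap: 0.0005
grip_force: 2.9
```

Emit:
apply_moves(moves=[0,0,-0.02,0,0,0,0,0,-0.04,0,0,0,0,0,-0.04,0,0,0,0,0,-0.04,0,0,0])

```text
clock: 12.57
tcp_pos: [0.6551, -0.1412, 0.0784]
orientation: [0.0, 0.187, 0.982, -0.0]
wrist_force: [-1.4, 0.2, 7.1]
finger_gap: -0.0001
grip_force: 3.6
```

Emit:
apply_moves(moves=[0,0,0.3,0,0,0,0,0,1.0,0,0,0,0,0,2.0,0,0,0,0,0,3.0,0,0,0,0,0,4.0,0,0,0,0,0,4.5,0,0,0,0,0,4.5,0,0,0,-0.5,1,4.5,0,0,0,-1.5,2,4.5,0,0,0,-2.6,3.2,4.5,0,0,0,-3.5,4.4,4.5,0,0,0,-4.5,5.5,4.5,0,0,0,-5.3,6.5,4.5,0,0,0,-5.5,7,4.5,0,0,0,-5.5,7,4.5,0,0,0])

```text
clock: 13.82
tcp_pos: [0.5147, 0.0364, 0.189]
orientation: [-0.002, 0.186, 0.983, 0.0]
wrist_force: [0.3, -1.0, 0.8]
finger_gap: 0.0
grip_force: 0.0
```

Run:
```python
from h import *
from workcell import status, vision
t=vision.read_camera("scene")
cv2.imwrite("pics/end.png",cv2.resize(t["image"][130:370,100:400],None,fx=2,fy=2))
s0=dict(np.load("scene0.npz"))
for n,rs in(("vial",(140,215,180,250)),("square",(262,142,298,172)),("jar",(200,270,250,310))):
    print(n,blobs(s0,45,rs),blobs(t,45,rs))
```

```text
vial (array([149, 219,  20,  20, 310]), array([158.41935484, 228.41935484])) (array([149, 222,  21,  18, 282]), array([159.0106383 , 231.18085106]))
square (array([272, 144,  16,  17, 195]), array([279.05128205, 152.12820513])) (array([272, 149,  15,  13, 162]), array([279.0308642 , 155.11728395]))
jar (array([207, 275,  32,  28, 674]), array([222.4851632 , 288.89020772])) (array([208, 278,  31,  28, 654]), array([222.84556575, 291.82262997]))
```

View pics/end.png

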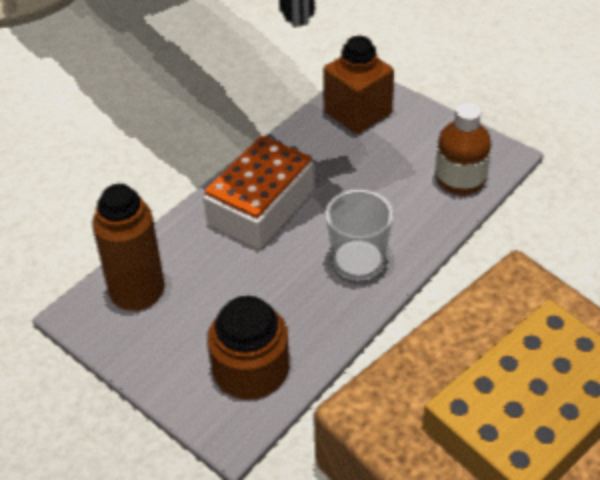

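All three stoppers are seated lower, crowns now at about (119,200), (358,48) and (247,320) in the crop. Everything stands upright and in place, and the arm is clear.

```bash
python3 -c "
from workcell import job
print(job.hand_in())"
```

```text
the job is handed in; nothing more can be done
None
```

I pressed the vial, square and jar stoppers home in that order, at most about 8 N wrist force at the readings; the last picture showed everything upright and in place. The job is handed in, but the hand-in returned no verdict.

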